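# Put the clothes brush away in the hall chest

### The job

Put the clothes brush away in the hall chest: raise the lid (it has a bar handle in front) until its folding stay locks, let go so that the stay alone holds the lid, and lay the brush flat, bristles down, on the chest's floor, clear of the stay; do not drop it. Then press the stay's knuckle to break the joint, and lower the lid by hand until it is fully shut, without letting it slam. Leave the bowl, the vase and the candle jar where they are.

Things in the scene. Friction and masses are not known exactly. Their poses are not given: they have to be found in the camera images.
- chest: Brown wooden chest, fixed; outside 195 (x) x 320 (y) x 115 mm high without lid; walls, floor 10 mm. Origin: centre of its underside; x points away from the robot to the hinge side, y to the robot's left, z up. Lid hinge axis along y at x +97.5, z 115 mm. The folding stay works in the plane y = +120 mm and folds down inside the chest: store things at y below +95 mm.
- lid_bar (a point): Middle of the lid's handle: round iron bar, 12 mm thick, along the chest's y, 110 mm free between its two arms. Its centre is 37 mm in front of the lid's front edge, in the lid's plane, 232 mm from the hinge axis and 7 mm above it when shut (122 mm over the table). Free all round: pinched from above, it turns between the fingers as the lid swings. Moves with the lid.
- stay_knuckle (a point): Centre of the stay's elbow: dark iron cylinder 24 mm across, 30 mm long, along the chest's y, joining the stay's two 87 mm links. Lid shut: inside the chest. Locked: about 150 mm over the table at chest x about +5 mm, y +120 mm, some 85 mm in front of the lid, free from above. It breaks when pressed with a few N down and towards the hinge (4 mm that way per 6 mm down).
- lid (a joint): Lid angle (rad): 0 shut, grows as it rises, about 1.39 with the stay locked, where it stops firmly. Wooden lid 205 x 332 x 14 mm, about 0.6 kg (3 to 5 N at the bar to raise). The stiff hinge keeps it up by itself above about 1.2 rad; lower down it falls shut unless held.
- stay_upper (a joint): Elbow angle of the stay (rad): 0 folded (lid shut), 2.23 links in line, 2.35 locked (just past in line, against its stop). A light spring snaps it locked only from within about 0.2 rad of in line, so the lid must be raised fully against its stop. Pressed to below 1.8 it stays broken when let go; at 1.6 the lid has sunk about 0.1 rad.
- brush_mid (a point): Centre, half-way up, of the loose clothes brush: pale wooden back 150 (x) x 45 (y) x 20 mm over a dark bristle block 136 x 36 x 22 mm; 42 mm high in all, about 0.14 kg. x along its length, z up out of the back. It starts bristles down on the table, left or right of the chest, this point 21 mm up.
- bowl: Bystander: white ceramic bowl, 120 mm across, 50 mm high, on the side of the chest where the brush is not. Origin: centre of its underside.
- vase: Bystander: straw-coloured vase, 100 mm across, 200 mm high. Origin: centre of its underside.
- candle: Bystander: amber glass jar with a wooden cap, 70 mm across, 90 mm high. Origin: centre of its underside.
Things that resemble listed ones, but are neither listed nor needed, are in the scene too. Of the things that look like the part that bears brush_mid, the largest one is meant.

How it is judged:
On the way, in this order (a step that is already met when the one before it is completed fails the run):
1. the lid is up with its stay locked, and let go (value of joint stay_upper above 2.27 rad and value of joint lid above 1.3 rad and contact force between the fingers and lid below 0.5 N), for 0.2 s.
2. the brush lies flat on the chest's floor, let go, the lid still held by the locked stay (value of joint stay_upper above 2.27 rad and value of joint lid above 1.3 rad and x of brush_mid in the frame of chest between -0.08 and 0.08 m and y of brush_mid in the frame of chest between -0.15 and 0.12 m and z of brush_mid in the frame of chest between 0.02 and 0.042 m and angle between brush_mid's own z axis and vertical below 0.25 rad and contact force between the fingers and brush below 0.3 N), for 0.2 s.
3. the stay is broken at its knuckle while the lid is still up (value of joint stay_upper below 1.9 rad and value of joint lid above 0.9 rad), for 0.1 s.
At the end, for the whole second after the job is handed in: The lid is shut to within 0.04 rad (9 mm at the bar) and the brush lies at rest inside the chest, bristles down, flat on the floor (within 0.25 rad, centre 20 to 42 mm above the chest's underside) (value of joint lid below 0.04 rad and x of brush_mid in the frame of chest between -0.08 and 0.08 m and y of brush_mid in the frame of chest between -0.15 and 0.12 m and z of brush_mid in the frame of chest between 0.02 and 0.042 m and angle between brush_mid's own z axis and vertical below 0.25 rad and linear speed of brush below 0.03 m/s); the robot touches nothing.
It fails at once if the lid slams: it turns faster than 0.8 rad/s in its last 0.2 rad (value of joint lid below 0.2 rad and velocity of joint lid below -0.8 rad/s).
It fails at once if the brush is dropped (falls freely faster than 0.7 m/s, about 25 mm) (contact force between the fingers and brush below 0.1 N and linear speed of brush above 0.7 m/s).
It fails at once if the bowl, vase or candle jar is pushed more than 30 mm or tipped (distance of any of bowl, vase, candle from where it was at the start of the episode above 0.03 m or angle between any of bowl, vase, candle's own z axis and vertical above 0.4 rad).
It also fails if it takes over 72 s, if anything falls off the work surface, if the arm or the gripper's body presses on something with over 40 N, if the wrist force passes 120 N, or if a joint passes its speed limit or range.

### The arm

A 6-joint arm with a two-finger parallel gripper is mounted at the origin on the work surface. World frame = base frame: x ahead of the robot, y to its left, z up, the work surface at z = 0. Lengths are in m, angles in rad, forces in N, time in s.
With the tool pointing down it reaches from about 0.225 to 0.875 m from the base axis. Payload 3.4 kg.
Tool frame: the origin (TCP) lies on the centre line of the jaws, within the pads' length; the fingertips stand 17 mm ahead of it and the grasp point (between the pads) lies 2 mm behind it; z points along the fingers, y is the line along which they close (so a half turn about z gives the same grasp; the last joint's range is limited). The gripper opens to 85 mm and grips with 20 to 120 N. Pads are 22 mm wide; open, the fingers measure 114 mm over their backs; the gripper's body (76 mm by 85 mm) begins 54 mm behind the grasp point. The pads swing forward as they close: fully open they stand 13 mm farther back than shut.
Start: joints at [-1.271, 0.276, 1.505, -0, 1.361, -0.121], TCP at [0.235, -0.525, 0.248] pointing down, gripper open.
Joint ranges: [-2.89, 2.89], [-0.75, 2.08], [0.22, 2.7], [-1.18, 4.32], [0.11, 2.71], [-2.7, 2.7]. Speed limits (rad/s): [2.57, 2.57, 3.14, 3.14, 3.14, 3.14].

### API

Orientations are given as a unit quaternion [w, x, y, z].
In Python, from rig import manip gives the robot as it stands.
- The arm moves only by the tool move_arm, never from a script. Its argument "steps" is one flat list of numbers, 7 for each row, row after row: the turn, a rotation vector about the world's x, y, z normalised to -1 to 1, where 1 is 360 degrees, then the shift along the world's x, y, z normalised to -1 to 1, where 1 is 1 m, then the opening, from -1 (shut) to 1 (fully open). A call has exactly 10 rows; each row is the pose to reach, as a shift and turn from the pose commanded when the call began, turning the shorter way round; what a row does not reach only later rows make up. A row lasts 1/10 s, in which the tool goes at most 50 mm and 8.59 degrees, less where a joint would pass 70% of its speed; a pose out of reach is approached as far as the arm can. A call with a number of a shift or a turn outside -1 to 1 is refused whole. A call with a gripper value outside its range is refused whole. The fingers move at their own pace and stop on an object; "squeeze" is the grip in N (left out, the last holds). Time passes only in rows, so rows that repeat a pose let the fingers close, or fill a call up. It gives the time, the measured TCP pose, the force, the opening and the grip force at its end, in the units of the state.
- manip.get_state(): the state, without advancing time (a new reading comes with each control period).
- manip.get_image(name): name is "side" or "top"; returns a dict with "pixels" (384x512x3 uint8, blue, green, red), "fx", "fy", "cx", "cy" (pixels), "R" (3x3) and "t" (3): a world point X has camera coordinates R X + t. Camera axes: x right, y down, z forward; pixel columns grow to the right and rows downward; lengths in m; the calibration is good to about 2 mm. A picture is of the moment at which its call begins. There is no depth.
- manip.sign_off(): hands the job in; it is judged then, once.
The state is a dict: "clock": time; "qpos": joint angles; "qd": joint speeds; "effort": joint torques, N m; "position": TCP position; "ee_rot": TCP orientation; "contact_force": force on the tool from outside, world axes, zero at the start; "moment": the same for the moment, N m; "width": finger opening in m; "gripper_force": force on a finger pad.
Only numpy, scipy, OpenCV 4.12 (cv2) and the standard library are available. Lean on these libraries where they do the work, as an engineer would, in place of code of your own. Each camera call takes 0.05 s, during which the arm holds its last target. There are 200 camera calls.

## Working session

There is one attempt and no reset: what is moved stays moved. The work goes in short steps, Python scripts to look and compute and a tool call to move; the robot and the scene stay as the last step left them, time stands still between calls to the robot, and variables do not carry over. Pictures are saved under pics/ and viewed, at most 12 in all, crops included, and the job is handed in when it is done.

Besides the shell and the picture viewer there is one more tool, called after "Call:" as a command line: name --argument value ..., lists and objects as JSON in quotes. move_arm: Moves the arm, as the interface text tells. Scaled input: -1 to 1 covers 1 m each way for a shift and 360 degrees each way for a turn. Its arguments: {"type":"object","properties":{"steps":{"type":"array"},"squeeze":{"type":"number"}},"required":["steps"]}

```bash
mkdir -p pics; ls; python3 - <<'E'
from rig import manip
import cv2, numpy as np
for n in("side","top"):
    d=manip.get_image(n); cv2.imwrite(f"pics/{n}0.png",d["pixels"])
    R=np.array(d["R"]);print(n,d["fx"],d["fy"],d["cx"],d["cy"],(-R.T@d["t"]).round(3),R.round(3).tolist())
s=manip.get_state();print(s)
E
```

```text
pics
side 479.07184465672145 479.07184465672145 254.48607821795306 177.11308842745362 [-0.131  0.656  1.078] [[-0.719, -0.695, -0.017], [-0.498, 0.532, -0.685], [0.486, -0.484, -0.728]]
top 385.3239684712757 385.3239684712757 262.6406107240066 196.89877511444965 [0.422 0.041 1.19 ] [[-0.027, -1.0, 0.012], [-0.996, 0.026, -0.08], [0.079, -0.015, -0.997]]
{'clock': 0.1, 'qpos': array([-1.27102902e+00,  2.76555058e-01,  1.50603861e+00,  1.40305411e-05,
        1.36069215e+00, -1.21006981e-01]), 'qd': array([-0.00201014, -0.00147183, -0.00296408,  0.00083553,  0.00023372,
        0.00187576]), 'effort': array([ 3.45025437e-04, -4.17698729e+01, -2.46404529e+01, -2.18386695e-04,
        5.82278983e-03, -1.11217361e-05]), 'position': array([ 0.23472994, -0.52441093,  0.24750011]), 'ee_rot': array([-8.43812463e-04,  9.77950094e-01,  2.08837009e-01, -6.87343266e-05]), 'contact_force': array([ 0.22903105, -0.32656748,  0.00053509]), 'moment': array([-0.03828862,  0.01406181,  0.01453349]), 'gripper_force': 0.0, 'width': 0.08525999713887572}
```

View pics/side0.png

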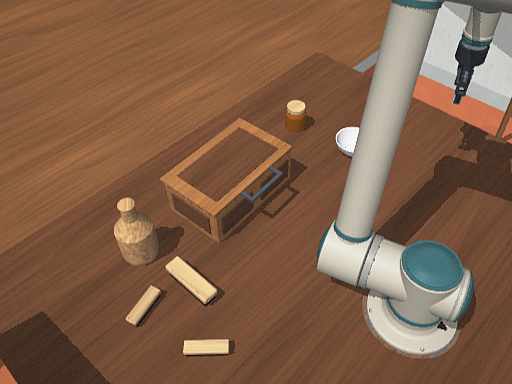

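View pics/top0.png

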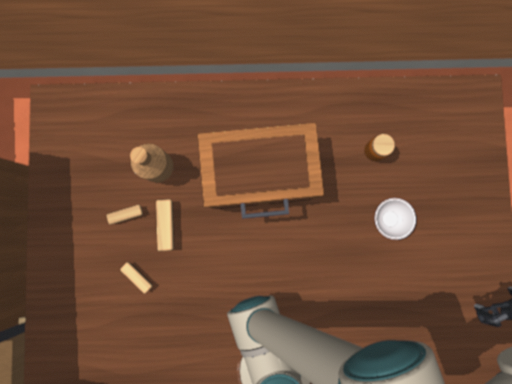

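The side view shows the brush, the largest pale bar, at about (190,280), left of the chest. In the top view it is at (164,225). The lid corners there are at about (199,134), (316,124), (323,197) and (205,207), and the bar is at (265,212).

```bash
cat > h.py <<'E'
import cv2, numpy as np
from rig import manip
def grab(n):
    d=manip.get_image(n); d["R"]=np.array(d["R"]); d["t"]=np.array(d["t"]); return d
def ray(d,uv,z):
    uv=np.atleast_2d(uv).astype(float)
    c=-d["R"].T@d["t"]
    v=np.c_[(uv[:,0]-d["cx"])/d["fx"],(uv[:,1]-d["cy"])/d["fy"],np.ones(len(uv))]@d["R"]
    return c+v*((z-c[2])/v[:,2])[:,None]
def proj(d,X):
    p=np.atleast_2d(X)@d["R"].T+d["t"]
    return np.c_[p[:,0]/p[:,2]*d["fx"]+d["cx"],p[:,1]/p[:,2]*d["fy"]+d["cy"]]
def rect(d,m,z):
    "largest blob -> world rect on plane z"
    c=max(cv2.findContours(m,cv2.RETR_EXTERNAL,cv2.CHAIN_APPROX_NONE)[0],key=cv2.contourArea)
    w=ray(d,c[:,0,:],z)[:,:2]
    (cx,cy),(a,b),th=cv2.minAreaRect((w*1000).astype(np.float32))
    if a<b: a,b,th=b,a,th+90
    return np.round([cx,cy,a,b,(th+90)%180-90],1)
E
python3 - <<'E'
from h import *
d=grab("top");s=grab("side")
for n,dd,roi in(("top",d,(105,215,190,335)),("side",s,(110,250,150,300))):
    hsv=cv2.cvtColor(dd["pixels"],cv2.COLOR_BGR2HSV)
    pts={"top":[(205,160),(260,130),(164,225),(265,213),(250,165),(180,225)],"side":[(190,180),(190,280),(262,184),(230,160)]}[n]
    for p in pts: print(n,p,hsv[p[1],p[0]])
    pale=cv2.inRange(hsv,(15,40,170),(35,160,255))
    if n=="top": pale[:190]=0
    else: pale[:250]=0
    print("brush",rect(dd,pale,0.042))
    lid=cv2.inRange(hsv,(5,100,110),(18,255,255));m=np.zeros_like(lid);m[roi[0]:roi[1],roi[2]:roi[3]]=lid[roi[0]:roi[1],roi[2]:roi[3]]
    print("lid",rect(dd,m,0.129))
C=np.array([(199,134),(316,124),(323,197),(205,207)])
print(ray(d,C,.129).round(3), ray(d,[(243,212),(288,208),(265,212)],.122).round(3))
print(ray(s,[(162,180),(240,120),(292,149),(218,212)],.129).round(3))
E
```

```text
top (205, 160) [ 13 153 185]
top (260, 130) [ 13 150 178]
top (164, 225) [ 20  95 238]
top (265, 213) [113  22  92]
top (250, 165) [ 11 141 116]
top (180, 225) [ 10 137  84]
brush [438.4 319.1 149.1  43.2   1.5]
lid [622.6  22.9 405.5 287.1  88.7]
side (190, 180) [ 11 134 110]
side (190, 280) [ 20  92 236]
side (262, 184) [ 12 136  71]
side (230, 160) [ 11 134 118]
brush [438.6 325.3 149.3  45.6   1.3]
lid [594.6  75.8 525.9 468.  -47.2]
[[ 0.687  0.198  0.129]
 [ 0.708 -0.13   0.129]
 [ 0.502 -0.142  0.129]
 [ 0.483  0.185  0.129]] [[ 0.467  0.081  0.122]
 [ 0.474 -0.044  0.122]
 [ 0.465  0.02   0.122]]
[[ 0.678  0.205  0.129]
 [ 0.702 -0.117  0.129]
 [ 0.501 -0.128  0.129]
 [ 0.485  0.177  0.129]]
```

```bash
python3 - <<'E'
from h import *
for n,roi in(("top",(105,220,190,335)),("side",(110,250,150,300))):
    dd=grab(n);hsv=cv2.cvtColor(dd["pixels"],cv2.COLOR_BGR2HSV)
    for v in (125,140,155):
        lid=cv2.inRange(hsv,(9,100,v),(18,255,255));m=np.zeros_like(lid);m[roi[0]:roi[1],roi[2]:roi[3]]=lid[roi[0]:roi[1],roi[2]:roi[3]]
        m=cv2.morphologyEx(m,cv2.MORPH_OPEN,np.ones((2,2)))
        print("lid",n,rect(dd,m,0.129))
    bar=cv2.inRange(hsv,(95,15,40),(135,255,200)); b=np.zeros_like(bar)
    if n=="top": b[195:220,235:295]=bar[195:220,235:295]
    else: b[160:205,235:290]=bar[160:205,235:290]
    print("bar",rect(dd,b,.124))
E
```

```text
lid top [596.4  38.8 358.  208.9 -86. ]
lid top [596.   27.7 335.1 205.8 -86. ]
lid top [596.5  27.9 330.3 203.6 -86.1]
bar [474.4  21.5 127.2  36.8 -86.2]
lid side [591.5  49.9 528.  255.2 -76.6]
lid side [594.3  40.1 343.5 204.8 -86. ]
lid side [594.8  35.2 331.6 204.3 -86. ]
bar [476.   26.2 134.   45.2 -85.8]
```

Call:
move_arm --steps '[0, 0, 0.0155, 0.0177, 0.0437, 0, -0.3, 0, 0, 0.031, 0.0354, 0.0874, 0, -0.3, 0, 0, 0.0465, 0.0531, 0.1311, 0, -0.3, 0, 0, 0.062, 0.0708, 0.1748, 0, -0.3, 0, 0, 0.0775, 0.0885, 0.2185, 0, -0.3, 0, 0, 0.093, 0.1062, 0.2622, 0, -0.3, 0, 0, 0.1085, 0.1239, 0.3059, 0, -0.3, 0, 0, 0.124, 0.1416, 0.3496, 0, -0.3, 0, 0, 0.1395, 0.1593, 0.3933, 0, -0.3, 0, 0, 0.155, 0.177, 0.437, 0, -0.3]' --squeeze 30

```text
clock: 1.3
position: [0.4122, -0.086, 0.2486]
ee_rot: [0.001, 0.765, 0.644, 0.0]
contact_force: [1.0, 0.4, 0.1]
width: 0.03
gripper_force: 0.0
```

Call:
move_arm --steps '[0, 0, 0.013, 0.015, 0.037, 0, -0.3, 0, 0, 0.026, 0.03, 0.074, 0, -0.3, 0, 0, 0.038, 0.0444, 0.11, 0, -0.3, 0, 0, 0.038, 0.0444, 0.11, -0.02, -0.3, 0, 0, 0.038, 0.0444, 0.11, -0.04, -0.3, 0, 0, 0.038, 0.0444, 0.11, -0.06, -0.3, 0, 0, 0.038, 0.0444, 0.11, -0.08, -0.3, 0, 0, 0.038, 0.0444, 0.11, -0.08, -0.3, 0, 0, 0.038, 0.0444, 0.11, -0.08, -0.3, 0, 0, 0.038, 0.0444, 0.11, -0.08, -0.3]'

```text
clock: 2.3
position: [0.4572, 0.022, 0.1694]
ee_rot: [0.001, 0.685, 0.729, 0.001]
contact_force: [1.5, 0.5, 1.3]
width: 0.0296
gripper_force: 0.0
```

```bash
python3 - <<'E'
from h import *
t=grab("top");s=grab("side")
a=cv2.resize(s["pixels"][110:230,190:310],(480,480),interpolation=cv2.INTER_CUBIC)
b=cv2.resize(t["pixels"][170:250,215:315],(320,256),interpolation=cv2.INTER_CUBIC)
c=np.zeros((480,800,3),np.uint8);c[:,:480]=a;c[:256,480:]=b
cv2.imwrite("pics/g1.png",c)
st=manip.get_state();print(st["position"],st["ee_rot"],st["qpos"].round(2))
print(proj(s,[st["position"],st["position"]-[0,0,.017],[.4564,.0218,.122]]))
E
```

```text
[0.45709217 0.02200395 0.169449  ] [0.00098186 0.68465764 0.72886376 0.00075531] [-0.1   0.16  1.87  0.    1.11 -0.17]
[[267.58930626 174.415841  ]
 [267.57232534 178.84902019]
 [267.78284322 186.66601098]]
```

View pics/g1.png

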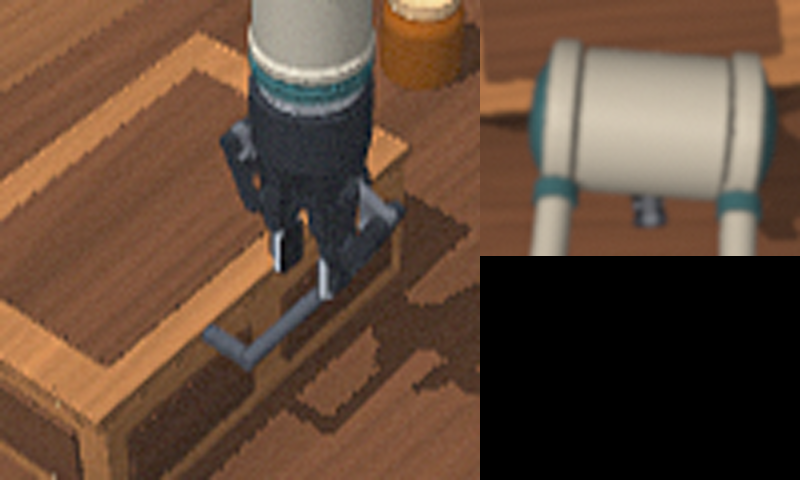

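The side crop shows the fingers above the bar, with tips at about px (261,177) and (272,184). The bar runs from about px (252,200) to (288,163).

```bash
python3 - <<'E'
from h import *
s=grab("side")
f=lambda p:[190+p[0]/4,110+p[1]/4]
print("bar",ray(s,[f((248,362)),f((398,208)),f((285,322)),f((319,290))],.122).round(4))
print("lid front corners",ray(s,[f((98,425)),f((410,145))],.129).round(4))
for z in(.152,.157,.162): print("tips",z,ray(s,[f((285,270)),f((327,297))],z).round(4))
E
```

```text
bar [[ 0.4533  0.0858  0.122 ]
 [ 0.4756 -0.0887  0.122 ]
 [ 0.4597  0.0438  0.122 ]
 [ 0.4629  0.007   0.122 ]]
lid front corners [[ 0.4817  0.1925  0.129 ]
 [ 0.5073 -0.1376  0.129 ]]
tips 0.152 [[0.4729 0.0296 0.152 ]
 [0.4362 0.0284 0.152 ]]
tips 0.157 [[0.4697 0.033  0.157 ]
 [0.4332 0.0318 0.157 ]]
tips 0.162 [[0.4664 0.0363 0.162 ]
 [0.4301 0.0351 0.162 ]]
```

Call:
move_arm --steps '[0, 0, 0, 0.003, 0, -0.01, -0.3, 0, 0, 0, 0.003, 0, -0.02, -0.3, 0, 0, 0, 0.003, 0, -0.03, -0.3, 0, 0, 0, 0.003, 0, -0.04, -0.3, 0, 0, 0, 0.003, 0, -0.048, -0.3, 0, 0, 0, 0.003, 0, -0.048, -0.3, 0, 0, 0, 0.003, 0, -0.048, -1, 0, 0, 0, 0.003, 0, -0.048, -1, 0, 0, 0, 0.003, 0, -0.048, -1, 0, 0, 0, 0.003, 0, -0.048, -1]' --squeeze 25

```text
clock: 3.45
position: [0.461, 0.0222, 0.1208]
ee_rot: [0.001, 0.685, 0.729, 0.001]
contact_force: [5.3, 1.9, -4.0]
width: 0.0113
gripper_force: 24.6
```

Call:
move_arm --steps '[0, 0, 0, 0.0015, 0, 0.0162, -1, 0, 0, 0, 0.0036, 0.0002, 0.0323, -1, 0, 0, 0, 0.007, 0.0005, 0.0482, -1, 0, 0, 0, 0.0114, 0.0008, 0.0638, -1, 0, 0, 0, 0.0169, 0.0011, 0.0791, -1, 0, 0, 0, 0.0234, 0.0016, 0.094, -1, 0, 0, 0, 0.031, 0.0021, 0.1084, -1, 0, 0, 0, 0.0394, 0.0027, 0.1221, -1, 0, 0, 0, 0.049, 0.0034, 0.1353, -1, 0, 0, 0, 0.0594, 0.0041, 0.1478, -1]'

```text
clock: 4.45
position: [0.5164, 0.0261, 0.2677]
ee_rot: [-0.002, 0.685, 0.729, -0.002]
contact_force: [-0.3, -0.3, -4.7]
width: 0.0111
gripper_force: 24.3
```

Call:
move_arm --steps '[0, 0, 0, 0.0112, 0.0008, 0.0117, -1, 0, 0, 0, 0.0232, 0.0016, 0.0226, -1, 0, 0, 0, 0.036, 0.0025, 0.0326, -1, 0, 0, 0, 0.0493, 0.0034, 0.0417, -1, 0, 0, 0, 0.0633, 0.0044, 0.0499, -1, 0, 0, 0, 0.0778, 0.0054, 0.057, -1, 0, 0, 0, 0.0928, 0.0065, 0.0631, -1, 0, 0, 0, 0.1082, 0.0076, 0.0682, -1, 0, 0, 0, 0.1238, 0.0087, 0.0721, -1, 0, 0, 0, 0.1378, 0.0096, 0.0747, -1]'

```text
clock: 5.45
position: [0.655, 0.0359, 0.3451]
ee_rot: [-0.001, 0.685, 0.729, -0.001]
contact_force: [-3.7, 1.6, -0.2]
width: 0.0109
gripper_force: 25.2
```

Call:
move_arm --steps '[0, 0, 0, 0.002, 0, 0.0003, -1, 0, 0, 0, 0.004, 0, 0.0006, -1, 0, 0, 0, 0.006, 0.0004, 0.001, -1, 0, 0, 0, 0.006, 0.0004, 0.001, -1, 0, 0, 0, 0.006, 0.0004, 0.001, -1, 0, 0, 0, 0.006, 0.0004, 0.001, -1, 0, 0, 0, 0.006, 0.0004, 0.001, -1, 0, 0, 0, 0.006, 0.0004, 0.001, -1, 0, 0, 0, 0.006, 0.0004, 0.001, -1, 0, 0, 0, 0.006, 0.0004, 0.001, -1]'

```text
clock: 6.45
position: [0.6595, 0.0363, 0.3455]
ee_rot: [-0.002, 0.685, 0.729, -0.002]
contact_force: [-5.7, 1.1, 6.8]
width: 0.0107
gripper_force: 26.5
```

```bash
python3 - <<'E'
from h import *
s=grab("side")
cv2.imwrite("pics/s2.png",cv2.resize(s["pixels"][60:260,130:330],(600,600),interpolation=cv2.INTER_CUBIC))
st=manip.get_state();print(st["position"],st["contact_force"])
E
```

```text
[0.65948956 0.03628541 0.34553314] [-4.99862825  0.29245107  5.55746286]
```

View pics/s2.png

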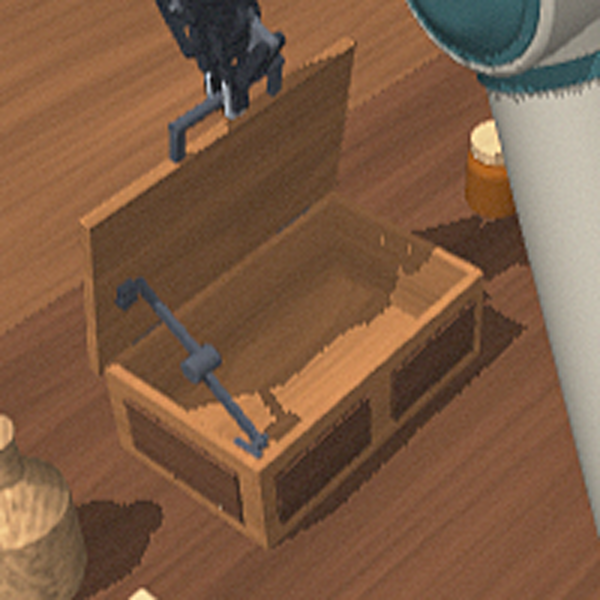

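The stay is straight, with the knuckle at crop (202,362), just above the line between its two ends. It looks locked. I'll push a little more to make sure, then let go.

Call:
move_arm --steps '[0, 0, 0, 0.003, 0.0002, 0.0004, -1, 0, 0, 0, 0.006, 0.0004, 0.0008, -1, 0, 0, 0, 0.006, 0.0004, 0.0008, -1, 0, 0, 0, 0.002, 0.0002, 0, -1, 0, 0, 0, -0.001, 0, 0, -1, 0, 0, 0, -0.001, 0, 0, -0.3, 0, 0, 0, -0.001, 0, 0, -0.3, 0, 0, 0, -0.001, 0, 0, -0.3, 0, 0, 0, -0.001, 0, 0.02, -0.3, 0, 0, 0, -0.001, 0, 0.045, -0.3]'

```text
clock: 7.5
position: [0.6612, 0.0361, 0.3873]
ee_rot: [-0.002, 0.685, 0.729, -0.001]
contact_force: [0.1, 0.1, 0.8]
width: 0.03
gripper_force: 0.0
```

```bash
python3 - <<'E'
from h import *
st=manip.get_state();print(st["position"],st["contact_force"],st["qpos"].round(3))
s=grab("side")
hsv=cv2.cvtColor(s["pixels"],cv2.COLOR_BGR2HSV)
# knuckle blob: px (130+202/3, 60+362/3)
m=cv2.inRange(hsv,(95,15,30),(135,255,200));b=np.zeros_like(m);b[150:215,165:222]=m[150:215,165:222]
e=cv2.morphologyEx(b,cv2.MORPH_OPEN,np.ones((7,7)))
M=cv2.moments(e,True);u=(M["m10"]/M["m00"],M["m01"]/M["m00"]);print("knuckle px",u,M["m00"])
print(ray(s,u,.15))
ch=np.array([.693-.0973,.0363-.0025-.0025])  # rough chest centre
c,sn=np.cos(np.radians(4)),np.sin(np.radians(4))
o=np.array([.5957,.0312]);R=np.array([[c,-sn],[sn,c]])
k=o+R@[.005,.12];print("exp knuckle",k,proj(s,[*k,.15]))
E
```

```text
[0.66117206 0.0361448  0.38731335] [0.0846084  0.05483439 0.80482543] [-0.05   0.382  1.014 -0.     1.75  -0.113]
knuckle px (197.0, 180.5) 84.0
[[0.59104156 0.15254801 0.15      ]]
exp knuckle [0.59231704 0.15125647] [[197.04923734 179.99854912]]
```

The knuckle is at px (197,180.5), which matches the expected locked position (197,180), so the lid is locked and released. Next is the brush.

Call:
move_arm --steps '[0, 0, 0.0233, -0.0223, 0.0286, 0.01, -0.3, 0, 0, 0.0466, -0.0446, 0.0572, 0.01, -0.3, 0, 0, 0.0699, -0.0669, 0.0858, 0.01, -0.3, 0, 0, 0.0932, -0.0892, 0.1144, 0.01, 0, 0, 0, 0.1165, -0.1115, 0.143, 0, 0.8, 0, 0, 0.1398, -0.1338, 0.1716, -0.02, 0.8, 0, 0, 0.1631, -0.1561, 0.2002, -0.045, 0.8, 0, 0, 0.1864, -0.1784, 0.2288, -0.07, 0.8, 0, 0, 0.2097, -0.2007, 0.2574, -0.1, 0.8, 0, 0, 0.233, -0.223, 0.286, -0.13, 0.8]'

```text
clock: 8.55
position: [0.4376, 0.3233, 0.2577]
ee_rot: [0.0, 0.019, 1.0, 0.0]
contact_force: [-0.2, 0.3, -0.3]
width: 0.0767
gripper_force: 0.0
```

```bash
python3 - <<'E'
from h import *
st=manip.get_state();q=st["ee_rot"];print(st["position"],q,2*np.degrees(np.arctan2(q[2],q[1])),st["qpos"].round(2))
for n in("side","top"):
    d=grab(n);hsv=cv2.cvtColor(d["pixels"],cv2.COLOR_BGR2HSV)
    pale=cv2.inRange(hsv,(15,40,170),(35,160,255)); pale[:(190 if n=="top" else 250)]=0
    print(n,rect(d,pale,.042))
E
```

```text
[0.43764875 0.3233077  0.25774398] [4.17609750e-04 1.91647171e-02 9.99816219e-01 2.57819856e-04] 177.8037504692312 [ 0.51  0.22  1.55  0.    1.36 -1.02]
side [438.7 325.4 149.3  45.9   1.5]
top [438.5 319.  149.   43.4   1.5]
```

Call:
move_arm --steps '[0, 0, 0.01, 0.001, -0.0015, -0.03, 0.8, 0, 0, 0.01, 0.001, -0.0015, -0.065, 0.8, 0, 0, 0.01, 0.001, -0.0015, -0.1, 0.8, 0, 0, 0.01, 0.001, -0.0015, -0.135, 0.8, 0, 0, 0.01, 0.001, -0.0015, -0.165, 0.8, 0, 0, 0.01, 0.001, -0.0015, -0.19, 0.8, 0, 0, 0.01, 0.001, -0.0015, -0.21, 0.8, 0, 0, 0.01, 0.001, -0.0015, -0.222, 0.8, 0, 0, 0.01, 0.001, -0.0015, -0.23, 0.8, 0, 0, 0.01, 0.001, -0.0015, -0.23, 0.8]'

```text
clock: 9.65
position: [0.4397, 0.3205, 0.0283]
ee_rot: [-0.0, -0.009, 1.0, -0.0]
contact_force: [0.1, 0.3, 0.5]
width: 0.077
gripper_force: 0.0
```

Call:
move_arm --steps '[0, 0, 0, 0, 0, 0, 0, 0, 0, 0, 0, 0, 0, -0.2, 0, 0, 0, 0, 0, 0, -1, 0, 0, 0, 0, 0, 0, -1, 0, 0, 0, 0, 0, 0, -1, 0, 0, 0, 0, 0, 0, -1, 0, 0, 0, 0, 0, 0, -1, 0, 0, 0, 0, 0, 0.01, -1, 0, 0, 0, 0, 0, 0.02, -1, 0, 0, 0, 0, 0, 0.03, -1]' --squeeze 40

```text
clock: 10.65
position: [0.4394, 0.3207, 0.0597]
ee_rot: [-0.0, -0.009, 1.0, 0.0]
contact_force: [-0.1, 0.4, -0.4]
width: 0.0443
gripper_force: 41.8
```

Call:
move_arm --steps '[0, 0, -0.0233, -0.002, -0.02, 0.035, -1, 0, 0, -0.0466, -0.005, -0.045, 0.07, -1, 0, 0, -0.0699, -0.01, -0.075, 0.1, -1, 0, 0, -0.0932, -0.01, -0.11, 0.125, -1, 0, 0, -0.1165, -0.01, -0.148, 0.14, -1, 0, 0, -0.1398, -0.01, -0.186, 0.14, -1, 0, 0, -0.1631, -0.01, -0.224, 0.14, -1, 0, 0, -0.1864, -0.005, -0.26, 0.14, -1, 0, 0, -0.2097, 0, -0.295, 0.14, -1, 0, 0, -0.233, 0.01, -0.32, 0.14, -1]'

```text
clock: 11.65
position: [0.4487, -0.0012, 0.1996]
ee_rot: [0.0, 0.664, 0.748, -0.0]
contact_force: [0.7, 0.6, -1.3]
width: 0.0439
gripper_force: 42.0
```

Call:
move_arm --steps '[0, 0, -0.004, 0.035, 0, 0, -1, 0, 0, -0.0078, 0.075, 0.001, 0, -1, 0, 0, -0.0078, 0.11, 0.001, 0, -1, 0, 0, -0.0078, 0.129, 0.001, 0, -1, 0, 0, -0.0078, 0.129, 0.001, -0.02, -1, 0, 0, -0.0078, 0.129, 0.001, -0.045, -1, 0, 0, -0.0078, 0.129, 0.001, -0.075, -1, 0, 0, -0.0078, 0.129, 0.001, -0.105, -1, 0, 0, -0.0078, 0.129, 0.001, -0.13, -1, 0, 0, -0.0078, 0.129, 0.001, -0.145, -1]'

```text
clock: 12.65
position: [0.5772, 0.0019, 0.0523]
ee_rot: [-0.001, 0.68, 0.734, -0.001]
contact_force: [-0.3, 0.9, -0.9]
width: 0.044
gripper_force: 41.9
```

```bash
python3 - <<'E'
from h import *
st=manip.get_state();print(st["position"],st["contact_force"],st["ee_rot"])
s=grab("side");cv2.imwrite("pics/s3.png",cv2.resize(s["pixels"][60:260,130:330],(600,600),interpolation=cv2.INTER_CUBIC))
E
```

```text
[0.57716948 0.00188741 0.05231696] [-0.33461061  0.858005   -0.91852225] [-0.00119011  0.67957552  0.73360409 -0.0008558 ]
```

View pics/s3.png

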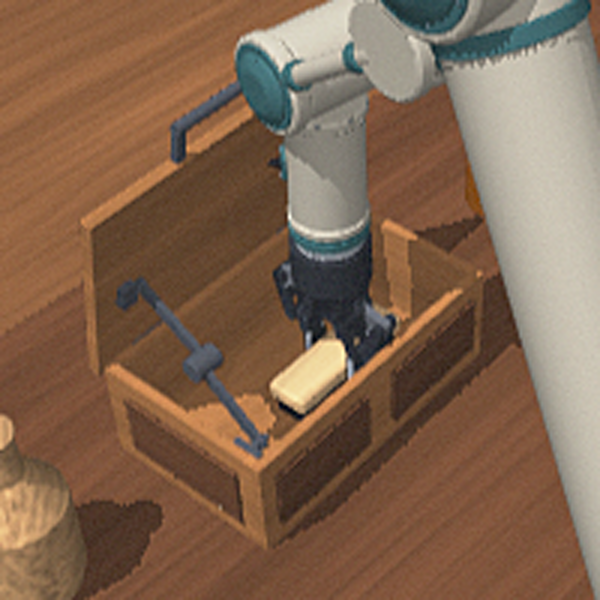

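The brush is level inside the chest, at about crop (310,375), and well clear of the stay. I'll set it down.

Call:
move_arm --steps '[0, 0, 0, 0, 0, -0.004, -1, 0, 0, 0, 0, 0, -0.008, -1, 0, 0, 0, 0, 0, -0.011, -1, 0, 0, 0, 0, 0, -0.012, -1, 0, 0, 0, 0, 0, -0.013, -1, 0, 0, 0, 0, 0, -0.014, -1, 0, 0, 0, 0, 0, -0.015, -1, 0, 0, 0, 0, 0, -0.0155, -1, 0, 0, 0, 0, 0, -0.0155, -1, 0, 0, 0, 0, 0, -0.0155, -1]'

```text
clock: 13.7
position: [0.5787, 0.0017, 0.04]
ee_rot: [0.001, 0.68, 0.734, 0.0]
contact_force: [-1.7, -0.6, 7.7]
width: 0.0445
gripper_force: 43.0
```

Call:
move_arm --steps '[0, 0, 0, 0, 0, 0, 0.2, 0, 0, 0, 0, 0, 0, 0.4, 0, 0, 0, 0, 0, 0, 0.4, 0, 0, 0, 0, 0, 0, 0.4, 0, 0, 0, 0, 0, 0.015, 0.4, 0, 0, 0, 0, 0, 0.04, 0.4, 0, 0, 0, 0, 0, 0.075, 0.4, 0, 0, 0, 0, 0, 0.115, 0.4, 0, 0, 0, 0, 0, 0.155, 0.4, 0, 0, 0, 0, 0, 0.19, 0.4]'

```text
clock: 14.7
position: [0.5786, 0.0017, 0.2303]
ee_rot: [0.0, 0.68, 0.734, 0.0]
contact_force: [0.9, -0.1, -0.0]
width: 0.0598
gripper_force: 0.0
```

```bash
python3 - <<'E'
from h import *
st=manip.get_state();q=st["ee_rot"];print(st["position"],st["contact_force"],2*np.degrees(np.arctan2(q[2],q[1])))
for n in("side","top"):
    d=grab(n);hsv=cv2.cvtColor(d["pixels"],cv2.COLOR_BGR2HSV)
    pale=cv2.inRange(hsv,(15,40,150),(35,170,255));b=np.zeros_like(pale)
    if n=="side": b[150:215,210:270]=pale[150:215,210:270]
    else: b[140:200,215:300]=pale[140:200,215:300]
    if b.any(): print(n,rect(d,b,.052))
    if n=="side": cv2.imwrite("pics/s4.png",cv2.resize(d["pixels"][60:260,130:330],(600,600),interpolation=cv2.INTER_CUBIC))
E
```

```text
[0.5785981  0.00172933 0.23030387] [ 0.87958864 -0.12308283 -0.00642458] 94.38090364318289
side [573.8   9.3 156.   50.1 -85.1]
top [573.8  30.4  59.5  45.   88.6]
```

View pics/s4.png

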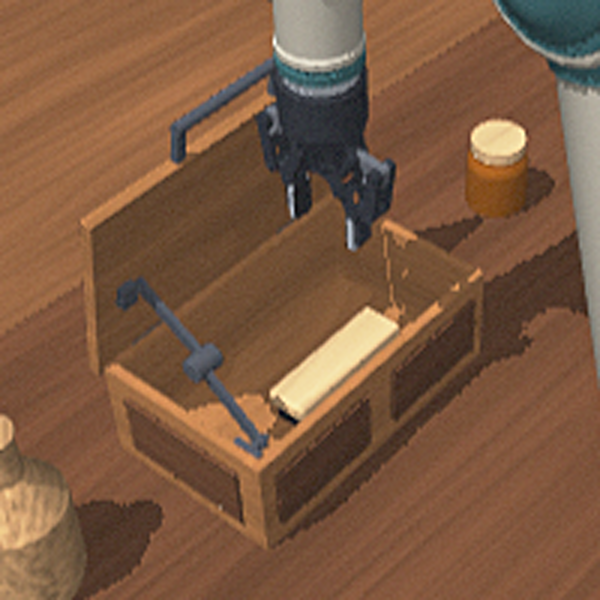

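The brush lies flat on the floor at crop (335,360), and the stay and lid are unchanged. Now I'll close the fingers, tilt the tool along the push direction and stand off from the knuckle.

Call:
move_arm --steps '[0.0016, -0.0236, 0, -0.015, 0.02, 0, -1, 0.0033, -0.0471, 0, -0.03, 0.05, 0, -1, 0.005, -0.0706, 0, -0.035, 0.085, 0, -1, 0.0066, -0.0942, 0, -0.035, 0.115, 0, -1, 0.0066, -0.0942, 0, -0.03, 0.142, -0.005, -1, 0.0066, -0.0942, 0, -0.025, 0.142, -0.015, -1, 0.0066, -0.0942, 0, -0.02, 0.142, -0.025, -1, 0.0066, -0.0942, 0, -0.0156, 0.142, -0.035, -1, 0.0066, -0.0942, 0, -0.0156, 0.142, -0.035, -1, 0.0066, -0.0942, 0, -0.0156, 0.142, -0.035, -1]' --squeeze 25

```text
clock: 15.8
position: [0.5634, 0.1427, 0.1926]
ee_rot: [0.2, 0.651, 0.701, 0.213]
contact_force: [-0.2, 0.3, 0.2]
width: 0.0001
gripper_force: 0.0
```

```bash
python3 - <<'E'
from h import *
from scipy.spatial.transform import Rotation as Ro
st=manip.get_state();q=st["ee_rot"];print(st["position"],st["contact_force"],Ro.from_quat(np.r_[q[1:],q[0]]).as_matrix().round(3).tolist(),st["qpos"].round(2))
d=grab("side");t=grab("top")
c=np.zeros((480,800,3),np.uint8)
c[:,:480]=cv2.resize(d["pixels"][110:230,140:260],(480,480),interpolation=cv2.INTER_CUBIC)
c[:320,480:]=cv2.resize(t["pixels"][120:220,170:270],(320,320),interpolation=cv2.INTER_CUBIC)
cv2.imwrite("pics/s5.png",c)
E
```

```text
[0.56343288 0.14272264 0.19261974] [-0.17312364  0.32385955  0.15107942] [[-0.073, 0.827, 0.557], [0.997, 0.063, 0.038], [-0.004, 0.558, -0.83]] [ 0.16  0.11  2.05 -0.13  0.4   0.19]
```

View pics/s5.png

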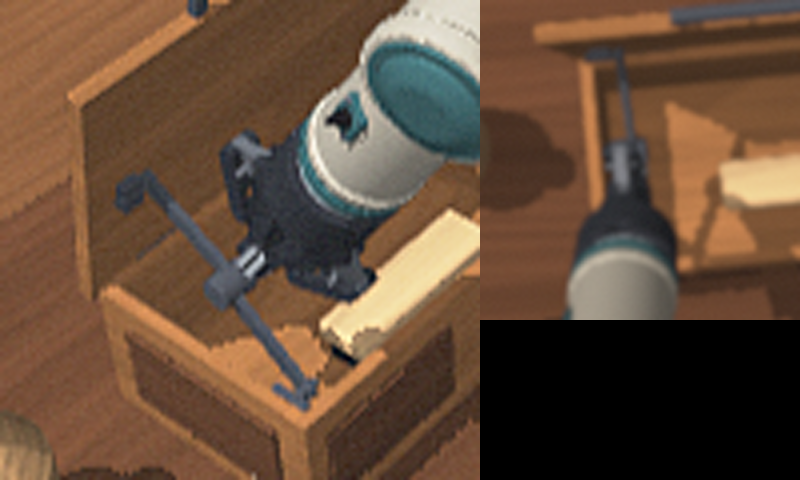

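The closed fingertips point at the knuckle, which is at crop (228,285), and are lined up with the stay. I'll press now.

Call:
move_arm --steps '[0, 0, 0, 0.003, 0.0002, -0.0045, -1, 0, 0, 0, 0.006, 0.0004, -0.009, -1, 0, 0, 0, 0.009, 0.0006, -0.0135, -1, 0, 0, 0, 0.012, 0.0008, -0.018, -1, 0, 0, 0, 0.015, 0.001, -0.0225, -1, 0, 0, 0, 0.018, 0.0012, -0.027, -1, 0, 0, 0, 0.021, 0.0014, -0.0315, -1, 0, 0, 0, 0.024, 0.0016, -0.036, -1, 0, 0, 0, 0.027, 0.0018, -0.0405, -1, 0, 0, 0, 0.03, 0.002, -0.045, -1]'

```text
clock: 16.9
position: [0.5931, 0.1458, 0.148]
ee_rot: [0.2, 0.65, 0.702, 0.213]
contact_force: [0.1, 1.4, 1.9]
width: -0.0003
gripper_force: 1.1
```

```bash
python3 - <<'E'
from h import *
st=manip.get_state();print(st["position"],st["contact_force"],st["qpos"].round(2))
d=grab("side");cv2.imwrite("pics/s6.png",cv2.resize(d["pixels"][70:230,140:300],(480,480),interpolation=cv2.INTER_CUBIC))
E
```

```text
[0.59306411 0.14583769 0.1479921 ] [0.06568402 1.36504626 1.86524372] [ 0.15  0.21  2.06 -0.17  0.29  0.22]
```

View pics/s6.png

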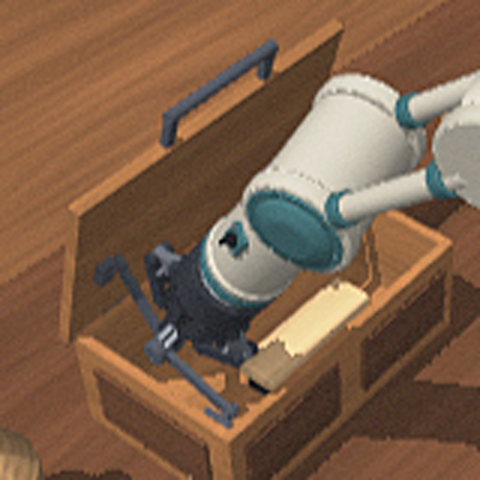

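The knuckle, at crop (165,345), is now below the line between the stay's ends, so the joint is broken. I'll press slightly further and then withdraw.

Call:
move_arm --steps '[0, 0, 0, 0.0017, 0.0001, -0.0025, -1, 0, 0, 0, 0.0033, 0.0002, -0.005, -1, 0, 0, 0, 0.0033, 0.0002, -0.005, -1, 0, 0, 0, 0, 0, 0, -1, 0, 0, 0, -0.008, -0.0005, 0.012, -1, 0, 0, 0, -0.018, -0.001, 0.027, -1, 0, 0, 0, -0.032, -0.002, 0.048, -1, 0, 0, 0, -0.052, -0.002, 0.075, -1, 0, 0, 0, -0.08, -0.002, 0.105, -1, 0, 0, 0, -0.11, -0.002, 0.14, -1]'

```text
clock: 17.95
position: [0.481, 0.1435, 0.2898]
ee_rot: [0.2, 0.65, 0.701, 0.213]
contact_force: [0.4, 0.3, 0.6]
width: -0.0001
gripper_force: 0.0
```

```bash
python3 - <<'E'
from h import *
st=manip.get_state();print(st["position"],st["contact_force"],st["qpos"].round(2))
o=np.array([.5945,.0285]);c,sn=np.cos(np.radians(4)),np.sin(np.radians(4));R=np.array([[c,-sn],[sn,c]])
d=grab("side");t=grab("top")
for th in(1.35,1.3,1.25,1.2,1.15,1.1):
    p=[]
    for y in(-.06,.06):
        a=o+R@[.0975-.2321*np.cos(th+.0302),y];p.append([*a,.115+.2321*np.sin(th+.0302)])
    print(th,np.mean(p,0).round(4),proj(d,p).round(1).tolist(),proj(t,p).round(1).tolist())
C=np.zeros((480,800,3),np.uint8)
C[:,:480]=cv2.resize(d["pixels"][70:230,140:300],(480,480),interpolation=cv2.INTER_CUBIC)
C[:320,480:]=cv2.resize(t["pixels"][90:210,190:310],(320,320),interpolation=cv2.INTER_CUBIC)
cv2.imwrite("pics/s7.png",C)
E
```

```text
[0.48102176 0.14350445 0.28980349] [0.35685795 0.30698395 0.59341538] [ 0.2  -0.12  2.   -0.12  0.68  0.2 ]
1.35 [0.6479 0.0322 0.3429] [[225.9, 81.3], [193.2, 103.7]] [[285.7, 124.0], [232.3, 128.9]]
1.3 [0.6366 0.0314 0.3404] [[229.2, 83.7], [196.6, 106.3]] [[286.1, 129.2], [232.8, 134.1]]
1.25 [0.6254 0.0307 0.3374] [[232.5, 86.2], [199.9, 109.0]] [[286.5, 134.4], [233.4, 139.4]]
1.2 [0.6144 0.0299 0.3338] [[235.7, 89.0], [203.3, 112.0]] [[286.9, 139.6], [233.9, 144.5]]
1.15 [0.6036 0.0291 0.3296] [[238.9, 91.9], [206.6, 115.1]] [[287.2, 144.7], [234.5, 149.6]]
1.1 [0.593  0.0284 0.3249] [[242.1, 94.9], [209.9, 118.3]] [[287.5, 149.7], [235.0, 154.6]]
```

View pics/s7.png

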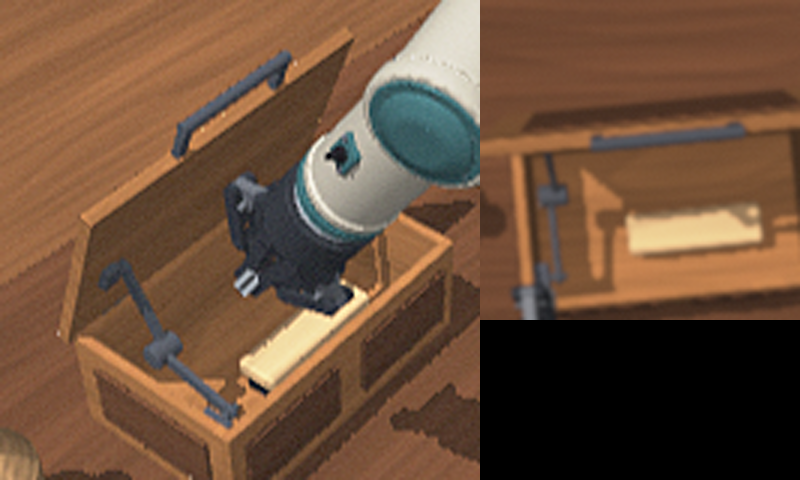

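The stay is broken and stays so, with the knuckle at crop (160,350). The brush is flat. The bar runs from top px (232,143) to (289,138), which puts the lid at about 1.2 rad with the bar near (0.616, 0.030, 0.334).

Call:
move_arm --steps '[-0.0016, 0.0236, 0, 0, -0.01, 0.04, -0.1, -0.0033, 0.0471, 0, 0, -0.025, 0.08, -0.1, -0.005, 0.0706, 0, 0.01, -0.045, 0.115, -0.1, -0.0066, 0.0942, 0, 0.04, -0.065, 0.125, -0.1, -0.0066, 0.0942, 0, 0.08, -0.085, 0.125, -0.1, -0.0066, 0.0942, 0, 0.115, -0.105, 0.125, -0.1, -0.0066, 0.0942, 0, 0.136, -0.1135, 0.12, -0.1, -0.0066, 0.0942, 0, 0.136, -0.1135, 0.105, -0.1, -0.0066, 0.0942, 0, 0.136, -0.1135, 0.095, -0.1, -0.0066, 0.0942, 0, 0.136, -0.1135, 0.095, -0.1]'

```text
clock: 19.05
position: [0.6179, 0.0304, 0.3817]
ee_rot: [-0.001, 0.679, 0.734, -0.001]
contact_force: [0.0, -0.0, -0.2]
width: 0.0383
gripper_force: 0.0
```

```bash
python3 - <<'E'
from h import *
st=manip.get_state();p=st["position"];print(p,st["contact_force"],st["ee_rot"])
d=grab("side")
print(proj(d,[p,p-[0,0,.017],[.617,.03,.334]]).round(1))
cv2.imwrite("pics/s8.png",cv2.resize(d["pixels"][50:150,170:270],(500,500),interpolation=cv2.INTER_CUBIC))
E
```

```text
[0.61785857 0.03039556 0.3817139 ] [ 0.00717478 -0.01976518 -0.16837129] [-0.00140102  0.67945891  0.73371159 -0.00096214]
[[217.4  84. ]
 [217.9  89.7]
 [219.2  99.7]]
```

View pics/s8.png

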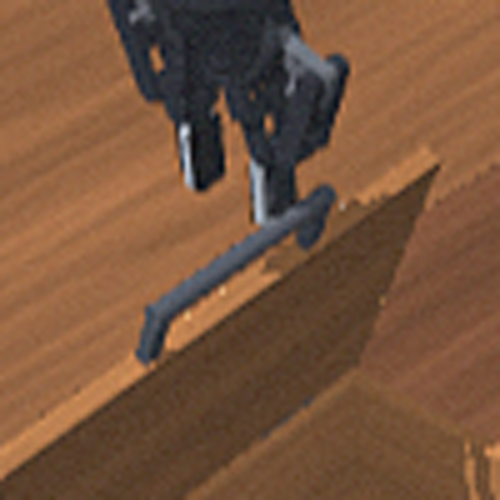

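The fingers straddle the bar from above. The tips' midpoint is at px (217.6,91) and the bar's middle at (218.2,100.6), both as predicted. Descending to grip.

Call:
move_arm --steps '[0, 0, 0, 0, 0, -0.012, -0.1, 0, 0, 0, 0, 0, -0.024, -0.1, 0, 0, 0, 0, 0, -0.036, -0.1, 0, 0, 0, 0, 0, -0.045, -0.1, 0, 0, 0, 0, 0, -0.049, -0.1, 0, 0, 0, 0, 0, -0.049, -0.1, 0, 0, 0, 0, 0, -0.049, -1, 0, 0, 0, 0, 0, -0.049, -1, 0, 0, 0, 0, 0, -0.049, -1, 0, 0, 0, 0, 0, -0.049, -1]' --squeeze 25

```text
clock: 20.1
position: [0.6189, 0.0302, 0.335]
ee_rot: [0.0, 0.68, 0.734, 0.0]
contact_force: [-0.6, 0.0, 2.0]
width: 0.0108
gripper_force: 24.7
```

Call:
move_arm --steps '[0, 0, 0, -0.0131, -0.0009, -0.0049, -1, 0, 0, 0, -0.0258, -0.0018, -0.0105, -1, 0, 0, 0, -0.0381, -0.0027, -0.0169, -1, 0, 0, 0, -0.0501, -0.0035, -0.024, -1, 0, 0, 0, -0.0616, -0.0043, -0.0318, -1, 0, 0, 0, -0.0725, -0.0051, -0.0403, -1, 0, 0, 0, -0.083, -0.0058, -0.0495, -1, 0, 0, 0, -0.0929, -0.0065, -0.0592, -1, 0, 0, 0, -0.1021, -0.0072, -0.0695, -1, 0, 0, 0, -0.1109, -0.0078, -0.0804, -1]'

```text
clock: 21.1
position: [0.5082, 0.0223, 0.254]
ee_rot: [0.001, 0.68, 0.734, 0.001]
contact_force: [1.2, -0.8, -0.7]
width: 0.0109
gripper_force: 25.4
```

Call:
move_arm --steps '[0, 0, 0, -0.0054, -0.0004, -0.0075, -1, 0, 0, 0, -0.0105, -0.0007, -0.0153, -1, 0, 0, 0, -0.0153, -0.0011, -0.0232, -1, 0, 0, 0, -0.0198, -0.0014, -0.0313, -1, 0, 0, 0, -0.0239, -0.0017, -0.0396, -1, 0, 0, 0, -0.0277, -0.0019, -0.0481, -1, 0, 0, 0, -0.0312, -0.0022, -0.0567, -1, 0, 0, 0, -0.0343, -0.0024, -0.0655, -1, 0, 0, 0, -0.0371, -0.0026, -0.0743, -1, 0, 0, 0, -0.0395, -0.0028, -0.0833, -1]'

```text
clock: 22.1
position: [0.4681, 0.0196, 0.1698]
ee_rot: [-0.0, 0.68, 0.734, -0.0]
contact_force: [-0.3, -1.4, -1.4]
width: 0.0111
gripper_force: 25.5
```

Call:
move_arm --steps '[0, 0, 0, -0.0012, 0, -0.005, -1, 0, 0, 0, -0.0023, -0.0001, -0.01, -1, 0, 0, 0, -0.0032, -0.0002, -0.015, -1, 0, 0, 0, -0.0041, -0.0003, -0.02, -1, 0, 0, 0, -0.0048, -0.0003, -0.025, -1, 0, 0, 0, -0.0054, -0.0004, -0.03, -1, 0, 0, 0, -0.0059, -0.0004, -0.035, -1, 0, 0, 0, -0.0063, -0.0004, -0.04, -1, 0, 0, 0, -0.0066, -0.0005, -0.045, -1, 0, 0, 0, -0.0068, -0.0005, -0.049, -1]'

```text
clock: 23.1
position: [0.4614, 0.0191, 0.1211]
ee_rot: [-0.0, 0.68, 0.734, -0.0]
contact_force: [-2.4, -1.6, -0.3]
width: 0.0107
gripper_force: 26.0
```

Call:
move_arm --steps '[0, 0, 0, 0, 0, -0.001, -1, 0, 0, 0, 0, 0, -0.002, -1, 0, 0, 0, 0, 0, -0.003, -1, 0, 0, 0, 0, 0, -0.004, -1, 0, 0, 0, 0, 0, -0.005, -1, 0, 0, 0, 0, 0, -0.005, -1, 0, 0, 0, 0, 0, -0.005, -1, 0, 0, 0, 0, 0, -0.005, -1, 0, 0, 0, 0, 0, -0.005, -1, 0, 0, 0, 0, 0, -0.005, -1]'

```text
clock: 24.1
position: [0.4614, 0.0192, 0.1193]
ee_rot: [0.0, 0.679, 0.734, 0.0]
contact_force: [-8.7, -1.7, 21.1]
width: 0.0111
gripper_force: 28.0
```

The +21 N reaction shows the lid is seated. Releasing and lifting clear.

Call:
move_arm --steps '[0, 0, 0, 0, 0, 0.003, -1, 0, 0, 0, 0.001, 0, 0.004, -0.35, 0, 0, 0, 0.001, 0, 0.004, -0.35, 0, 0, 0, 0.001, 0, 0.004, -0.35, 0, 0, 0, 0.001, 0, 0.02, -0.35, 0, 0, 0, 0.001, 0, 0.045, -0.35, 0, 0, 0, 0.001, 0, 0.08, -0.35, 0, 0, 0, 0.001, 0, 0.12, -0.35, 0, 0, 0, -0.03, 0, 0.15, -0.35, 0, 0, 0, -0.06, 0, 0.16, -0.35]'

```text
clock: 25.1
position: [0.4034, 0.019, 0.2796]
ee_rot: [0.002, 0.679, 0.734, 0.002]
contact_force: [0.2, -0.1, -0.3]
width: 0.0276
gripper_force: 0.0
```

```bash
python3 - <<'E'
from h import *
st=manip.get_state();print(st["position"],st["contact_force"])
d=grab("side");cv2.imwrite("pics/s9.png",d["pixels"])
E
```

```text
[0.40343825 0.01902558 0.27959177] [ 0.17772138 -0.05355188 -0.32824967]
```

View pics/s9.png

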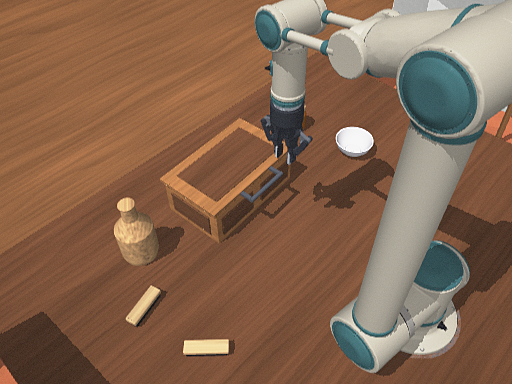

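The lid is shut, with its corners at (162,180) and (292,149) as at the start. The vase is in place and the robot is clear.

```bash
python3 -c "
from rig import manip
print(manip.sign_off())"
```

```text
the job is handed in; nothing more can be done
None
```

The brush lies flat in the chest, the stay was broken at its knuckle, the lid was lowered by hand until shut, and the job is handed in after about 25 s; the sign-off gave no verdict.

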